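Lock the lens carrier on the optical table

ROBOT

A 6-joint arm with a two-finger parallel gripper is mounted at the origin on the work surface. World frame = base frame: x ahead of the robot, y to its left, z up, the work surface at z = 0. Lengths are in m, angles in degrees, forces in N, time in s.
With the tool pointing down it reaches from about 0.325 to 0.775 m from the base axis. Payload 5.5 kg.
Tool frame: the origin (TCP) lies midway between the tips of the shut fingers; the grasp point (between the pads) lies grip_depth behind it (grip_depth is the distance from the TCP to the grasp point, in m); z points along the fingers, y is the line along which they close (so a half turn about z gives the same grasp; the last joint's range is limited). The gripper opens to 85 mm and grips with 20 to 120 N. Pads are 22 mm wide; open, the fingers measure 114 mm over their backs; the gripper's body (76 mm by 85 mm) begins 54 mm behind the grasp point. The pads swing forward as they close: fully open they stand 13 mm farther back than shut.
Start: joints at [-69.654, 5.22, 70.514, -0, 104.267, -3.249], TCP at [0.24, -0.55, 0.231] pointing down, gripper open.
Joint ranges: [-164.24, 164.24], [-49.07, 125.15], [9.68, 141.18], [-86.29, 266.29], [3.28, 154.24], [-151.56, 151.56]. Speed limits (degrees/s): [147.25, 147.25, 172.46, 180, 180, 180].

INTERFACE

Orientations are given as [roll, pitch, yaw] about the fixed x, y, z axes, in that order (R = Rz(yaw) Ry(pitch) Rx(roll)).
In Python, from station import * gives the robot as it stands.
- The arm moves only by the shell command python3 -m jog 'ROWS' [OPENING] [FORCE]. ROWS is JSON, a list of rows, each an object of numbers: "tx", "ty", "tz": the shift along the tool's x, y, z in cm; "rx", "ry", "rz": the turn, a rotation vector about the tool's x, y, z in rad. In form: [{"tx": .., "ty": .., "tz": .., "rx": .., "ry": .., "rz": ..}, ...]. A call has 1 to 20 rows; each row shifts and turns the commanded pose from where the row before left it, along the tool's axes as they then stand; what a row does not reach is not made up. A row lasts 1/8 s, in which the tool goes at most 62.5 mm and 10.7 degrees, less where a joint would pass 70% of its speed; a pose out of reach is approached as far as the arm can. A call is refused whole if a number of a shift passes 6.25 or a number of a turn 0.188, either way. A call with a gripper value outside its range is refused whole. OPENING is the gripper command: -1 is shut, 1 is fully open, values between are in proportion, set as the call begins (- or left out, the last holds). The fingers move at their own pace and stop on an object; FORCE is the grip in N (left out, the last holds). Time passes only in rows, so rows that do not move let the fingers close. It gives the time, the measured TCP pose, the force, the opening and the grip force at its end, in the units of the state.
- sense(): the state, without advancing time (a new reading comes with each control period).
- get_image(name): name is "scene" or "side" or "wrist"; returns a dict with "frame" (400x640x3 uint8, red, green, blue), "K" (3x3 intrinsics, pixels), "R" (3x3) and "t" (3): a world point X has camera coordinates R X + t; the wrist camera has in their place "T_tool_cam" (4x4, takes a point from camera to tool coordinates, whose origin is the TCP and whose axes are the flange's). Camera axes: x right, y down, z forward; pixel columns grow to the right and rows downward; lengths in m; the calibration is good to about 2 mm. A picture is of the moment at which its call begins: read the wrist's pose just before it. There is no depth.
- close_job(): hands the job in; it is judged then, once.
The state is a dict: "time_s": time; "joints": joint angles; "qvel": joint speeds; "joint_efforts": joint torques, N m; "tool_pos": TCP position; "tcp_rot": TCP orientation; "ft_force": force on the tool from outside, world axes, zero at the start; "moment": the same for the moment, N m; "grip_width": finger opening in m; "finger_force": force on a finger pad.
Only numpy, scipy, OpenCV 4.12 (cv2) and the standard library are available. Lean on these libraries where they do the work, as an engineer would, in place of code of your own. Each camera call takes 0.05 s, during which the arm holds its last target. There are 200 camera calls.

TASK

Take the larger of the two T-handle keys out of its stand and push its blade fully home into the slotted screw at the bottom of the round well on the carrier that holds the round lens. Then turn the screw clockwise (seen from above) with the key as far as it goes, about 60 degrees, and leave the key standing upright in the screw. Leave the other key in the stand.

Things in the scene. Friction and masses are not known exactly. Their poses are not given: they have to be found in the camera images.
- key: Larger T-handle key, 118 mm tall, 0.18 kg, in the stand. Black crossbar 84 (x) x 16 (y) x 22 mm high, middle 107 mm above the tip; 12 mm steel shaft; collar 46 mm wide, 6 thick, underside 34 mm above the tip; flat blade 18 mm wide (x, parallel to the crossbar), 5 mm thick. Origin: centre of the blade's tip, z up. Hangs upright by its collar.
- small_key: The other T-handle key, to be left in the stand: crossbar 48 mm long, 14 wide, 18 high, its top 107 mm above its tip; thin 8 mm shaft. Origin at its tip, z up. Stand: fixed aluminium plate 75 x 200 mm, top 50 mm above the table, two 30 mm holes 110 mm apart; each key hangs in one by its collar, tip 16 mm above the table, so it must be lifted 40 mm to come clear of its hole.
- lens_slot (a point): Where the blade's tip centre lies when fully home in the lens carrier's brass screw: on its axis, 14 mm above the table (the collar then rests on the well's rim). x along the slot, z up; turns with the screw. Slot 9 mm wide with flared upper edges, its top 21 mm below the rim. Well: aluminium, rim 48 mm above the table, 40 mm wide inside at the mouth, funnelling down to 26 mm.
- lens_screw (a joint): Angle (rad) of that screw: grows clockwise from above, from 0-0.15 at the start (slot within 10 deg of the carrier's long axis) to a hard stop at 1.1. Needs 0.1 N m, stays where left; the blade has 12 deg play each way. Carrier: fixed dark grey plate 150 x 74 mm with a round lens, 95 mm high, 88 mm from the screw on the robot's side; a like one nearby holds a cube.
Things that resemble listed ones, but are neither listed nor needed, are in the scene too. Leave any red look-alike of the key alone.

How it is judged:
By the outcome, as a careful person would: the job done as asked, in the order asked, and still so for the second after the job is handed in, with the robot touching nothing.
It also fails if it takes over 45 s, if anything falls off the work surface, if the arm or the gripper's body presses on something with over 40 N, if the wrist force passes 120 N, or if a joint passes its speed limit or range.

## Working session

There is one attempt and no reset: what is moved stays moved. The work goes in short steps, Python scripts to look and compute and a shell command to move; the robot and the scene stay as the last step left them, time stands still between calls to the robot, and variables do not carry over. Pictures are saved under pics/ and viewed, at most 10 in all, crops included, and the job is handed in when it is done.

```bash
mkdir -p pics; ls; cat > h.py <<'E'
from station import *
import numpy as np, cv2, pickle
def grab(n):
    s=sense(); d=get_image(n); d['s']=s
    pickle.dump(d,open(f'pics/{n}.pkl','wb')); return d
E
python3 - <<'E'
from h import *
a=grab('scene');b=grab('side')
for n,d in(('scene',a),('side',b)):
    cv2.imwrite(f'pics/{n}0.png',d['frame'][:,:,::-1]); print(n,-d['R'].T@d['t'],d['K'][0,0])
print(sense())
E
```

```text
pics
scene [1.28951438 0.12848842 0.55544823] 361.0442431317771
side [0.46793503 0.69057692 0.55141651] 407.4247336266528
{'time_s': 0.1, 'joints': array([-6.96531877e+01,  5.25967558e+00,  7.05757052e+01,  1.75098558e-05,
        1.04265883e+02, -3.24992870e+00]), 'qvel': array([-0.03216463, -0.08125921, -0.09947313, -0.01170696,  0.04559325,
        0.00713042]), 'joint_efforts': array([ 1.61406686e-03, -4.60214424e+01, -4.19220579e+01, -1.88886447e-04,
        1.06594784e-02,  1.21513867e-05]), 'tool_pos': array([ 0.24007765, -0.54960296,  0.23024758]), 'tcp_rot': array([-1.79898900e+02, -5.75777177e-03,  2.35967402e+01]), 'ft_force': array([0.00049444, 0.08278771, 0.24071804]), 'moment': array([-0.02714781,  0.02394072,  0.02379375]), 'finger_force': 0.0, 'grip_width': 0.08518443183565085}
```

View pics/scene0.png

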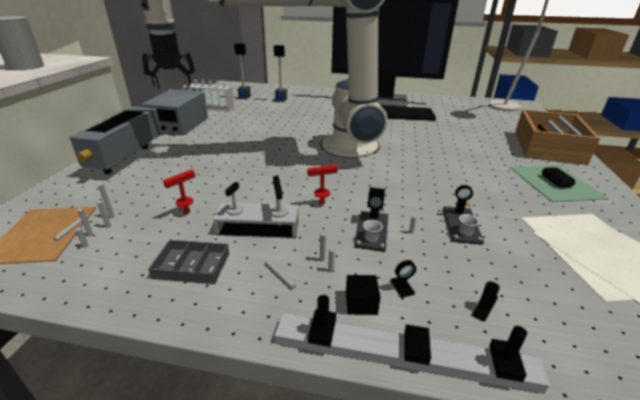

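View pics/side0.png

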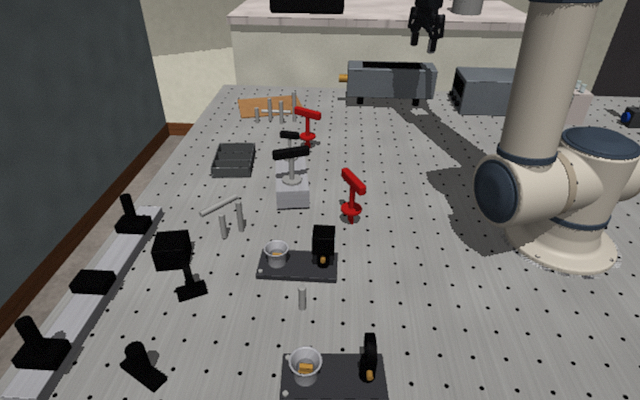

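Scene view: two black keys in the stand, at (232,190) and (278,188); red look-alikes at (182,190) and (322,185). The right-hand one, (278,188) in scene and (291,153) in side, looks larger. Carriers: cube at (376,200), round lens ring at (464,193) with its well at (467,225), which is (305,362) in side. I'll enlarge these to confirm.

```bash
python3 - <<'E'
from h import *
a=pickle.load(open('pics/scene.pkl','rb'));b=pickle.load(open('pics/side.pkl','rb'))
def crop(d,x,y,w,h): return cv2.resize(d['frame'][y:y+h,x:x+w,::-1],(400,300),interpolation=cv2.INTER_CUBIC)
im=np.vstack([np.hstack([crop(a,210,165,100,75),crop(b,250,120,100,75)]),np.hstack([crop(a,420,175,100,75),crop(b,275,325,100,75)])])
cv2.imwrite('pics/crop.png',im)
def ray(d,u,v,z):
    r=d['R'].T@np.linalg.inv(d['K'])@[u,v,1]; c=-d['R'].T@d['t']; return c+r*(z-c[2])/r[2]
print('well',ray(a,467,220,.048),ray(b,305.5,358,.048))
print('key top',ray(a,278,178,.134),ray(b,291,150,.134))
print('small top',ray(a,232,185,.123),ray(b,289,132,.123))
# dark mask crossbars in side
for d,x,y,w,h in((a,265,170,25,30),(b,268,140,48,25),(b,275,125,30,16),(a,222,178,22,18)):
    g=d['frame'][y:y+h,x:x+w].max(2)<50
    for c in cv2.findContours(g.astype(np.uint8),0,2)[0]:
        if cv2.contourArea(c)>15: print(x,y,cv2.minAreaRect(c+np.array([x,y],np.int32)))
E
```

```text
well [0.50586793 0.35108051 0.048     ] [0.50195031 0.35026189 0.048     ]
key top [ 0.54932216 -0.11295249  0.134     ] [ 0.57277255 -0.09968494  0.134     ]
small top [ 0.58755492 -0.21715228  0.123     ] [ 0.59135928 -0.21329976  0.123     ]
265 170 ((277.3269348144531, 187.13461303710938), (22.35723876953125, 5.295135498046875), 78.69007110595703)
268 140 ((290.53466796875, 152.22543334960938), (10.18783187866211, 36.417701721191406), 81.25383758544922)
275 125 ((289.4817199707031, 134.66464233398438), (19.43595314025879, 6.736323833465576), 6.34019136428833)
222 178 ((232.00003051757812, 188.50001525878906), (6.363960266113281, 14.849242210388184), 45.0)
```

View pics/crop.png

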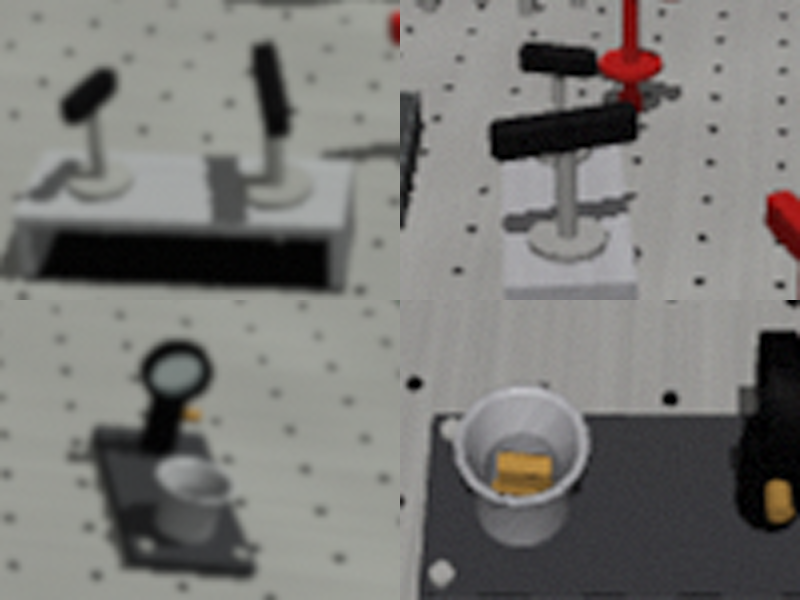

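The crop confirms it: the right-hand key, with the bar ends in side at about (274,155) and (308,151), is the larger one. The round-lens carrier's well is at scene (467,220), with the brass screw's slot along the carrier. Next I compute the approach.

```bash
cat >> h.py <<'E'
from scipy.spatial.transform import Rotation as Ro
def ray(d,u,v,z):
    if 'R' in d: r=d['R'].T@np.linalg.inv(d['K'])@[u,v,1]; c=-d['R'].T@d['t']
    else:
        s=d['s']; Rt=Ro.from_euler('xyz',s['tcp_rot'],degrees=True).as_matrix(); T=d['T_tool_cam']
        c=s['tool_pos']+Rt@T[:3,3]; r=Rt@T[:3,:3]@np.linalg.inv(d['K'])@[u,v,1]
    return c+r*(z-c[2])/r[2]
def togo(p):
    s=sense(); Rt=Ro.from_euler('xyz',s['tcp_rot'],degrees=True).as_matrix()
    print('at',s['tool_pos'].round(4),s['tcp_rot'].round(2),'tool cm to go',(100*Rt.T@(np.array(p)-s['tool_pos'])).round(2))
E
python3 - <<'E'
from h import *
a=pickle.load(open('pics/scene.pkl','rb'));b=pickle.load(open('pics/side.pkl','rb'))
p,q=ray(b,273.8,155,.123),ray(b,308,150.7,.123); print(p,q,np.linalg.norm(p-q),np.degrees(np.arctan2(*(q-p)[1::-1])))
print(ray(a,277.3,187,.123))
import station; print([x for x in dir(station) if not x.startswith('_')]); 
w=grab('wrist'); print(w['T_tool_cam'].round(3),w['K'])
togo([.57,-.104,.30])
E
```

```text
[ 0.61039179 -0.09411023  0.123     ] [ 0.53721245 -0.12025834  0.123     ] 0.07771061979332788 -160.33740859744762
[ 0.57357885 -0.10799534  0.123     ]
['PlanningError', 'close_job', 'get_image', 'grip_depth', 'sense']
[[-0.    -0.966 -0.257  0.065]
 [ 1.    -0.001  0.001  0.   ]
 [-0.001 -0.257  0.966 -0.143]
 [ 0.     0.     0.     1.   ]] [[340.43881206   0.         318.04218789]
 [  0.         340.43881206 197.73398294]
 [  0.           0.           1.        ]]
at [ 0.2401 -0.5496  0.2304] [-179.91   -0.     23.59] tool cm to go [ 48.07 -27.64  -6.92]
```

```bash
python3 -m jog '[{"tx":4,"ty":-2.3,"tz":-0.6},{"tx":4,"ty":-2.3,"tz":-0.6},{"tx":4,"ty":-2.3,"tz":-0.6},{"tx":4,"ty":-2.3,"tz":-0.6},{"tx":4,"ty":-2.3,"tz":-0.6},{"tx":4,"ty":-2.3,"tz":-0.6},{"tx":4,"ty":-2.3,"tz":-0.6},{"tx":4,"ty":-2.3,"tz":-0.6},{"tx":4,"ty":-2.3,"tz":-0.6},{"tx":4,"ty":-2.3,"tz":-0.6},{"tx":4,"ty":-2.3,"tz":-0.6},{"tx":4,"ty":-2.3,"tz":-0.6}]' 1 60
python3 -m jog '[{"rz":-0.181},{"rz":-0.181},{"rz":-0.181},{"rz":-0.181},{"rz":-0.181},{"rz":-0.181},{"rz":-0.181},{"rz":-0.181},{"rz":-0.181},{"rz":-0.181},{"rz":-0.181},{"rz":-0.181},{"rz":-0.181},{"rz":-0.181},{"rz":-0.181},{"rz":-0.181},{"rz":-0.181},{},{}]'
python3 - <<'E'
from h import *
w=grab('wrist'); cv2.imwrite('pics/w1.png',w['frame'][:,:,::-1]); togo([.573,-.107,.2]); print(sense()['joints'],grip_depth)
g=w['frame'].max(2)<50
for c in cv2.findContours(g.astype(np.uint8),0,2)[0]:
    if cv2.contourArea(c)>300: print(cv2.minAreaRect(c))
E
```

```text
at [ 0.2401 -0.5497  0.2305] [-179.93   -0.     23.6 ] tool cm to go [ 48.23 -27.24   3.09]
[-6.96548583e+01  5.24936072e+00  7.05573420e+01  7.46275791e-04
  1.04265722e+02 -3.24969499e+00] 0.0187
((319.5, 238.0), (322.0, 639.0), 90.0)$[0]: bad value
$[0]: bad value
```

View pics/w1.png

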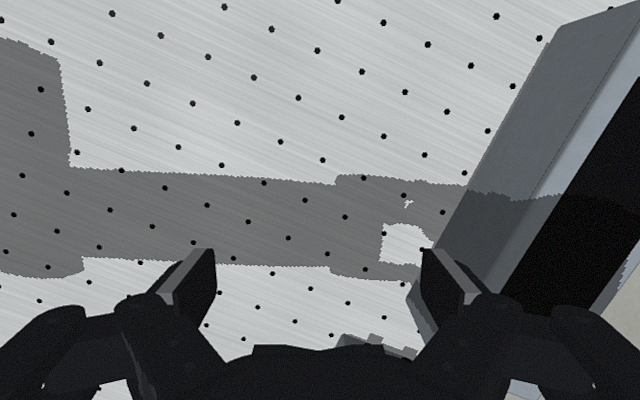

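The arm didn't move: the rows were refused, so the view is still of the bare table at the start pose. I think each row needs all six keys, so I'll test with one small call.

```bash
python3 -m jog '[{"tx":4,"ty":-2.3,"tz":-0.6,"rx":0,"ry":0,"rz":0}]' 1 60
```

```text
time_s: 0.32
tool_pos: [0.2663, -0.5134, 0.2354]
tcp_rot: [-179.8, 0.0, 23.4]
ft_force: [0.7, 0.2, 0.1]
grip_width: 0.0852
finger_force: 0.0
```

```bash
python3 -m jog '[{"tx":4,"ty":-2.3,"tz":-0.6,"rx":0,"ry":0,"rz":0},{"tx":4,"ty":-2.3,"tz":-0.6,"rx":0,"ry":0,"rz":0},{"tx":4,"ty":-2.3,"tz":-0.6,"rx":0,"ry":0,"rz":0},{"tx":4,"ty":-2.3,"tz":-0.6,"rx":0,"ry":0,"rz":0},{"tx":4,"ty":-2.3,"tz":-0.6,"rx":0,"ry":0,"rz":0},{"tx":4,"ty":-2.3,"tz":-0.6,"rx":0,"ry":0,"rz":0},{"tx":4,"ty":-2.3,"tz":-0.6,"rx":0,"ry":0,"rz":0},{"tx":4,"ty":-2.3,"tz":-0.6,"rx":0,"ry":0,"rz":0},{"tx":4,"ty":-2.3,"tz":-0.6,"rx":0,"ry":0,"rz":0},{"tx":4,"ty":-2.3,"tz":-0.6,"rx":0,"ry":0,"rz":0},{"tx":4,"ty":-2.3,"tz":-0.6,"rx":0,"ry":0,"rz":0}]'
python3 -m jog '[{"tx":0,"ty":0,"tz":0,"rx":0,"ry":0,"rz":-0.181},{"tx":0,"ty":0,"tz":0,"rx":0,"ry":0,"rz":-0.181},{"tx":0,"ty":0,"tz":0,"rx":0,"ry":0,"rz":-0.181},{"tx":0,"ty":0,"tz":0,"rx":0,"ry":0,"rz":-0.181},{"tx":0,"ty":0,"tz":0,"rx":0,"ry":0,"rz":-0.181},{"tx":0,"ty":0,"tz":0,"rx":0,"ry":0,"rz":-0.181},{"tx":0,"ty":0,"tz":0,"rx":0,"ry":0,"rz":-0.181},{"tx":0,"ty":0,"tz":0,"rx":0,"ry":0,"rz":-0.181},{"tx":0,"ty":0,"tz":0,"rx":0,"ry":0,"rz":-0.181},{"tx":0,"ty":0,"tz":0,"rx":0,"ry":0,"rz":-0.181},{"tx":0,"ty":0,"tz":0,"rx":0,"ry":0,"rz":-0.181},{"tx":0,"ty":0,"tz":0,"rx":0,"ry":0,"rz":-0.181},{"tx":0,"ty":0,"tz":0,"rx":0,"ry":0,"rz":-0.181},{"tx":0,"ty":0,"tz":0,"rx":0,"ry":0,"rz":-0.181},{"tx":0,"ty":0,"tz":0,"rx":0,"ry":0,"rz":-0.181},{"tx":0,"ty":0,"tz":0,"rx":0,"ry":0,"rz":-0.181},{"tx":0,"ty":0,"tz":0,"rx":0,"ry":0,"rz":-0.181},{"tx":0,"ty":0,"tz":0,"rx":0,"ry":0,"rz":0},{"tx":0,"ty":0,"tz":0,"rx":0,"ry":0,"rz":0}]'
python3 - <<'E'
from h import *
w=grab('wrist'); cv2.imwrite('pics/w2.png',w['frame'][:,:,::-1]); togo([.573,-.107,.2]); print(sense()['joints'],grip_depth)
g=w['frame'].max(2)<50
for c in cv2.findContours(g.astype(np.uint8),0,2)[0]:
    if cv2.contourArea(c)>300: print(cv2.minAreaRect(c))
E
```

```text
time_s: 1.7
tool_pos: [0.5702, -0.1035, 0.3033]
tcp_rot: [-180.0, 0.0, 23.6]
ft_force: [-0.2, -0.2, -0.2]
grip_width: 0.0855
finger_force: 0.0
time_s: 4.08
tool_pos: [0.5695, -0.1048, 0.3031]
tcp_rot: [180.0, -0.0, -160.3]
ft_force: [0.9, 0.7, 0.3]
grip_width: 0.0857
finger_force: 0.0
at [ 0.5695 -0.1048  0.3032] [ 1.8000e+02 -1.0000e-02 -1.6027e+02] tool cm to go [-0.25 -0.32 10.32]
[-1.37924578e+01  3.54863144e+00  6.49239274e+01 -1.04998206e-03
  1.11535898e+02 -1.23521238e+02] 0.0187
((319.5, 323.5), (639.0, 151.0), 0.0)
((531.1438598632812, 166.116455078125), (74.32112121582031, 38.50653839111328), 20.556047439575195)
((311.58013916015625, 180.02210998535156), (86.5118408203125, 16.083003997802734), 86.98721313476562)
((201.5824737548828, 157.81442260742188), (16.550142288208008, 49.3458251953125), 23.96249008178711)
```

View pics/w2.png

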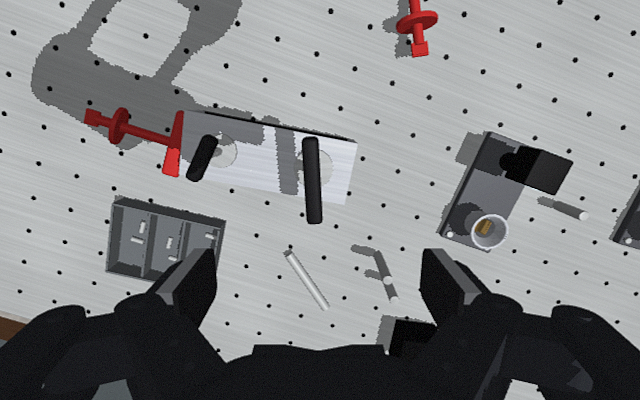

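Wrist view: the large key's bar is at (312,180), nearly in line with the tool x axis. The small key's is at (202,158), with red ones at upper left and top.

```bash
python3 - <<'E'
from h import *
w=pickle.load(open('pics/wrist.pkl','rb'))
c=np.array([311.58,180.02]);t=np.radians(86.987);u=np.array([np.cos(t),np.sin(t)])*43.25
p,q=[ray(w,*(c+k*u),.134) for k in(-1,1)]
print(p,q,np.linalg.norm(p-q),np.degrees(np.arctan2(*(q-p)[1::-1])),(p+q)/2)
m=(p+q)/2; togo([m[0],m[1],.123-grip_depth])
E
```

```text
[ 0.53585506 -0.12558449  0.134     ] [ 0.61238672 -0.09412265  0.134     ] 0.0827462501928838 22.347354413927572 [ 0.57412089 -0.10985357  0.134     ]
at [ 0.5695 -0.1048  0.3032] [ 1.8000e+02 -1.0000e-02 -1.6027e+02] tool cm to go [-0.26 -0.63 19.89]
```

```bash
python3 -m jog '[{"tx":-0.3,"ty":-0.55,"tz":0,"rx":0,"ry":0,"rz":-0.045},{"tx":0,"ty":0,"tz":4,"rx":0,"ry":0,"rz":0},{"tx":0,"ty":0,"tz":4,"rx":0,"ry":0,"rz":0},{"tx":0,"ty":0,"tz":4,"rx":0,"ry":0,"rz":0},{"tx":0,"ty":0,"tz":3,"rx":0,"ry":0,"rz":0},{"tx":0,"ty":0,"tz":0,"rx":0,"ry":0,"rz":0}]'
python3 - <<'E'
from h import *
w=grab('wrist'); cv2.imwrite('pics/w3.png',w['frame'][:,:,::-1]); togo([.574,-.109,.104])
g=w['frame'].max(2)<50
for c in cv2.findContours(g.astype(np.uint8),0,2)[0]:
    if cv2.contourArea(c)>300: print(cv2.minAreaRect(c))
E
```

```text
time_s: 4.88
tool_pos: [0.5727, -0.1086, 0.1501]
tcp_rot: [179.8, -0.3, -157.6]
ft_force: [0.2, 1.0, -0.7]
grip_width: 0.0854
finger_force: 0.0
at [ 0.5737 -0.1088  0.1527] [ 1.7993e+02 -1.0000e-01 -1.5760e+02] tool cm to go [-0.03 -0.03  4.87]
((615.5, 213.0), (52.0, 47.0), 90.0)
((315.0, 236.5), (157.0, 32.0), 90.0)
((319.5, 277.5), (243.0, 639.0), 90.0)
((116.10733032226562, 186.99539184570312), (35.45578384399414, 90.46509552001953), 24.102235794067383)
((260.2285461425781, 129.0552978515625), (222.1709442138672, 10.221242904663086), 13.600542068481445)
```

View pics/w3.png

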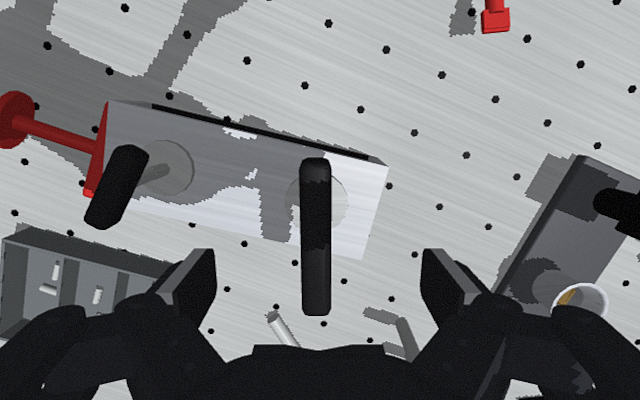

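The bar, at (315,236), is aligned between the fingers. I'll descend, grip and lift.

```bash
python3 - <<'E'
from h import *
w=pickle.load(open('pics/wrist.pkl','rb'))
print(ray(w,315,158,.134),ray(w,315,315,.134),(ray(w,315,158,.134)+ray(w,315,315,.134))/2)
E
python3 -m jog '[{"tx":0,"ty":0,"tz":2.5,"rx":0,"ry":0,"rz":0},{"tx":0,"ty":0,"tz":2.3,"rx":0,"ry":0,"rz":0},{"tx":0,"ty":0,"tz":0,"rx":0,"ry":0,"rz":0}]'
python3 -m jog '[{"tx":0,"ty":0,"tz":0,"rx":0,"ry":0,"rz":0},{"tx":0,"ty":0,"tz":0,"rx":0,"ry":0,"rz":0},{"tx":0,"ty":0,"tz":0,"rx":0,"ry":0,"rz":0},{"tx":0,"ty":0,"tz":0,"rx":0,"ry":0,"rz":0},{"tx":0,"ty":0,"tz":0,"rx":0,"ry":0,"rz":0},{"tx":0,"ty":0,"tz":0,"rx":0,"ry":0,"rz":0}]' -1 80
```

```text
[ 0.53460141 -0.12595143  0.134     ] [ 0.61218195 -0.09423953  0.134     ] [ 0.57339168 -0.11009548  0.134     ]
time_s: 5.3
tool_pos: [0.5741, -0.1089, 0.1055]
tcp_rot: [180.0, -0.0, -157.6]
ft_force: [0.4, 0.5, 0.3]
grip_width: 0.0853
finger_force: 0.0
time_s: 6.05
tool_pos: [0.5746, -0.1091, 0.1061]
tcp_rot: [-179.9, 0.1, -157.5]
ft_force: [-0.5, -1.5, 4.3]
grip_width: 0.0146
finger_force: 78.7
```

```bash
python3 -m jog '[{"tx":0,"ty":0,"tz":-1,"rx":0,"ry":0,"rz":0},{"tx":0,"ty":0,"tz":-2,"rx":0,"ry":0,"rz":0},{"tx":0,"ty":0,"tz":-3,"rx":0,"ry":0,"rz":0},{"tx":0,"ty":0,"tz":-4,"rx":0,"ry":0,"rz":0},{"tx":0,"ty":0,"tz":-4,"rx":0,"ry":0,"rz":0},{"tx":0,"ty":0,"tz":0,"rx":0,"ry":0,"rz":0.13},{"tx":0,"ty":0,"tz":0,"rx":0,"ry":0,"rz":0.13},{"tx":0,"ty":0,"tz":0,"rx":0,"ry":0,"rz":0.13},{"tx":0,"ty":3,"tz":0,"rx":0,"ry":0,"rz":0},{"tx":0,"ty":4,"tz":0,"rx":0,"ry":0,"rz":0},{"tx":0,"ty":4,"tz":0,"rx":0,"ry":0,"rz":0},{"tx":0,"ty":4,"tz":0,"rx":0,"ry":0,"rz":0},{"tx":0,"ty":4,"tz":0,"rx":0,"ry":0,"rz":0},{"tx":0,"ty":4,"tz":0,"rx":0,"ry":0,"rz":0},{"tx":0,"ty":4,"tz":0,"rx":0,"ry":0,"rz":0},{"tx":0.7,"ty":4,"tz":0,"rx":0,"ry":0,"rz":0},{"tx":0.7,"ty":2,"tz":0,"rx":0,"ry":0,"rz":0},{"tx":0,"ty":0,"tz":0,"rx":0,"ry":0,"rz":0},{"tx":0,"ty":0,"tz":0,"rx":0,"ry":0,"rz":0}]'
python3 - <<'E'
from h import *
w=grab('wrist'); togo([.503,.3505,.2]);b=grab('side')
cv2.imwrite('pics/w4.png',np.vstack([w['frame'][100:330,100:600,::-1],b['frame'][170:400,100:600,::-1]]))
E
```

```text
time_s: 8.43
tool_pos: [0.5597, 0.2201, 0.2457]
tcp_rot: [-180.0, 0.0, -179.9]
ft_force: [-0.7, 0.3, -2.3]
grip_width: 0.0148
finger_force: 78.3
at [0.5598 0.2199 0.2456] [-1.7997e+02  2.0000e-02 -1.7995e+02] tool cm to go [ 5.67 13.07  4.55]
```

View pics/w4.png

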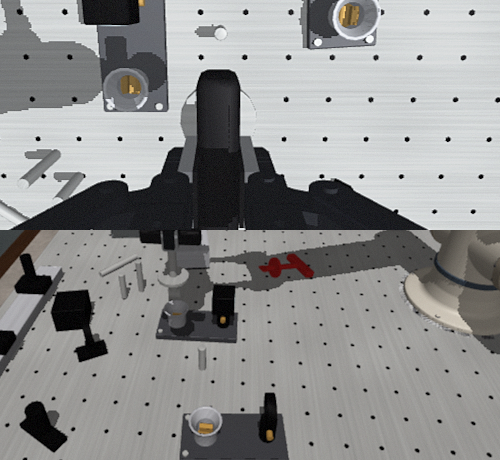

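The lens carrier's well appears at wrist crop (355,15), i.e. full frame (455,115). The red look-alike in the side view looks different from before (now about (385,205)), so I'll check it and measure the well.

```bash
python3 - <<'E'
from h import *
w=pickle.load(open('pics/wrist.pkl','rb'));b=pickle.load(open('pics/side.pkl','rb'));a=grab('scene')
def crop(d,x,y,w,h,s): return cv2.resize(d['frame'][y:y+h,x:x+w,::-1],s,interpolation=cv2.INTER_CUBIC)
cv2.imwrite('pics/c5.png',np.vstack([np.hstack([crop(b,300,150,150,110,(400,293)),crop(a,250,120,150,110,(400,293))]),crop(w,380,60,160,60,(800,300))]))
a0=cv2.imread('pics/scene0.png')[:,:,::-1];b0=cv2.imread('pics/side0.png')[:,:,::-1]
def red(f): 
    f=f.astype(int); m=((f[...,0]>110)&(f[...,1]<50)&(f[...,2]<50)).astype(np.uint8); n,_,st,ce=cv2.connectedComponentsWithStats(m); return [(st[i].tolist()) for i in range(1,n) if st[i][4]>20]
for f in(a0,a['frame'],b0,b['frame']): print(red(f))
print(ray(w,455,115,.048), ray(b,305.5,358,.048), ray(b,351,215,0),ray(a,321,203,0))
E
```

```text
[[308, 165, 30, 7, 126], [164, 171, 30, 15, 204], [315, 190, 14, 8, 73], [177, 195, 15, 11, 94]]
[[172, 210, 41, 25, 229]]
[[295, 107, 26, 12, 160], [300, 119, 15, 21, 124], [342, 168, 24, 27, 192], [341, 193, 20, 23, 164]]
[]
[0.50250472 0.35284476 0.048     ] [0.50195031 0.35026189 0.048     ] [ 0.43449926 -0.05179904  0.        ] [ 0.43135623 -0.02682981  0.        ]
```

View pics/c5.png

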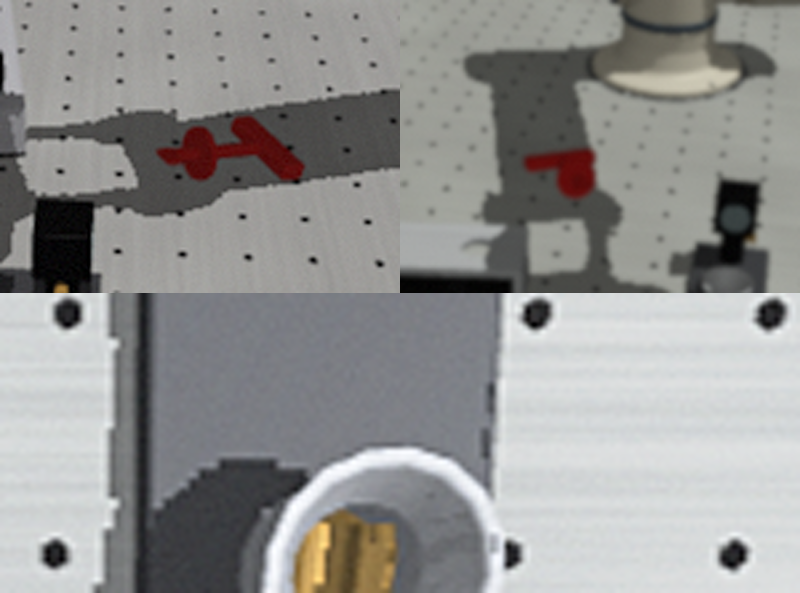

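Both red keys have tipped over. They were already lying down in the t=4 s picture, before I went near either of them, so I leave them. I'll move so the wrist camera looks straight down the well.

```bash
python3 -m jog '[{"tx":0,"ty":3,"tz":0,"rx":0,"ry":0,"rz":0},{"tx":0,"ty":4,"tz":0,"rx":0,"ry":0,"rz":0},{"tx":0,"ty":4,"tz":0,"rx":0,"ry":0,"rz":0},{"tx":0,"ty":2,"tz":0,"rx":0,"ry":0,"rz":0},{"tx":0,"ty":0,"tz":0,"rx":0,"ry":0,"rz":0},{"tx":0,"ty":0,"tz":0,"rx":0,"ry":0,"rz":0}]'
python3 - <<'E'
from h import *
w=grab('wrist'); b=grab('side'); togo([.503,.3505,.2])
cv2.imwrite('pics/c6.png',np.vstack([cv2.resize(w['frame'][40:240,220:420,::-1],(600,600),interpolation=cv2.INTER_CUBIC)]))
E
```

```text
time_s: 9.32
tool_pos: [0.5596, 0.3497, 0.2454]
tcp_rot: [-180.0, 0.0, -179.9]
ft_force: [0.4, 0.2, -1.6]
grip_width: 0.0151
finger_force: 78.5
at [0.5597 0.3496 0.2456] [-1.7999e+02  2.0000e-02 -1.7997e+02] tool cm to go [5.67 0.09 4.56]
```

View pics/c6.png

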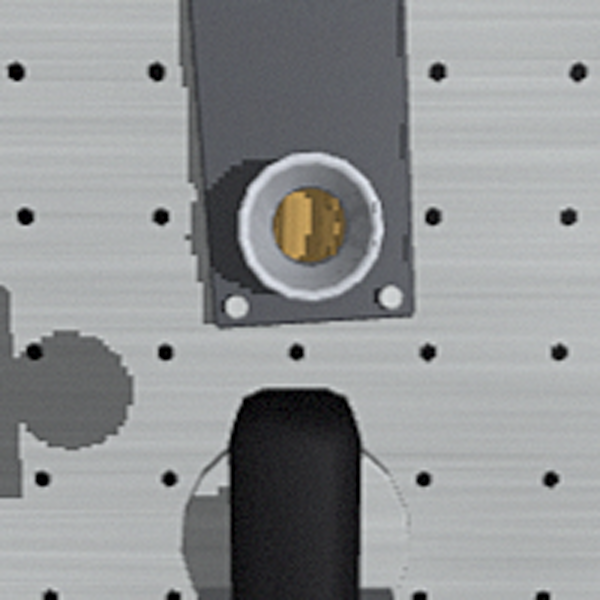

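The rim centre is at crop (311,226), full frame (323.7,115.3). Its outer diameter is about 48 px, or 48 mm, as it should be. Next come the carrier's yaw and the slot's direction, numerically.

```bash
python3 - <<'E'
from h import *
w=pickle.load(open('pics/wrist.pkl','rb')); f=w['frame']
hsv=cv2.cvtColor(f,cv2.COLOR_RGB2HSV); m=((hsv[...,1]>90)&(hsv[...,2]>40)); m[:90]=0;m[145:]=0;m[:,:290]=0;m[:,360:]=0
ys,xs=np.nonzero(m); print(xs.min(),xs.max(),ys.min(),ys.max(),xs.mean(),ys.mean())
print(f[102:129,310:338,0])
p,q=ray(w,220+236/3,40+306/3,.012),ray(w,220+391/3,40+296/3,.012); print(np.degrees(np.arctan2(-(q-p)[0],(q-p)[1])),np.linalg.norm(q-p))
m=(f.min(2)>185).astype(np.uint8); m[:88]=0;m[142:]=0;m[:,:297]=0;m[:,350:]=0
c=np.vstack(cv2.findContours(m,0,1)[0]); c=[x for x in c if 20<np.hypot(*(x[0]-[323.7,115.3]))<26]; e=cv2.fitEllipse(np.array(c)); print(e,ray(w,*e[0],.048),'brass',ray(w,xs.mean(),ys.mean(),.027))
E
```

```text
311 334 103 126 322.6200873362445 114.59825327510917
[[142 142 142 141 142 140 137 135 130 111  89  87  90  86  86  80  86 102
  110 112 106 105 100 100  99 102 101  98]
 [150 146 144 142 143 145 141 111  83  87  93 101 101 104 105 103  95  95
   84  82  97 100 101 100  97  99 100 102]
 [146 143 142 144 143 123 109 156 185 185 187 159 103 105 106 106 107 107
   93  83  82  95 102  95  97  97  97  97]
 [147 146 144 146 135 150 180 182 195 196 201 155  93 100 101 106 108 113
  106 103  93  82  87  95  93  94  91 100]
 [148 145 152 139 122 157 185 175 178 185 191 190 188 158 100 104 110 110
   99 107 124 134 120  84  93  97  95 101]
 [148 147 130 103 121 164 181 171 174 182 190 196 202 166  98 104 111 112
  105 109 125 143 132  73  89  94 100  97]
 [153 144 113  90 126 164 179 172 174 184 190 186 198 164  95 105 107 110
  101  94 109 143 135  79  81  97  99  95]
 [155 139 105 102 131 164 177 171 173 182 191 193 199 167  95 109 107 118
  110  87 102 153 145  90  87  88  98  92]
 [167 141  98 110 132 164 181 172 174 182 190 193 200 164  93 101 106 120
  126 118 122 121 107 101  94  81  91
[... 1626 characters left out ...]
 108 107 107 103]
 [161 160 155 157 136 109 131 181 205 174 123 119 105 101 105 110 109 113
  101  86  86  98  99 108 113 108 106 107]
 [158 161 157 159 156 137 108 113 129 119  93 103 104 109 112 104 100  91
   82  77  97 113 114 111 110 107 107  98]
 [156 156 158 158 158 159 149 130 101  82  77  81  87  84  82  83  78  79
   89 107 121 119 117 115 113 111 108 105]
 [159 156 155 158 154 156 155 153 147 140 126 103 100  85  82 103 121 125
  126 122 121 119 115 110 111 112 114 107]]
3.703373798046392 0.05668515488560237
((323.42724609375, 114.82353210449219), (45.88322067260742, 47.43647766113281), 179.87246704101562) [0.50236224 0.35451012 0.048     ] brass [0.50261848 0.35396914 0.027     ]
```

The well is at about (0.5025, 0.354). The wrist and corrected side rays agree, and the earlier side row was off by 3 px. The carrier yaw is +3.7°, and the slot's direction is within a few degrees of the tool's x axis, inside the 12° play. I'll move over it and go down to just above the screw.

```bash
python3 -m jog '[{"tx":2,"ty":0.22,"tz":0,"rx":0,"ry":0,"rz":0},{"tx":2.5,"ty":0.22,"tz":0,"rx":0,"ry":0,"rz":0},{"tx":1.17,"ty":0,"tz":0,"rx":0,"ry":0,"rz":0},{"tx":0,"ty":0,"tz":2,"rx":0,"ry":0,"rz":0},{"tx":0,"ty":0,"tz":3,"rx":0,"ry":0,"rz":0},{"tx":0,"ty":0,"tz":3,"rx":0,"ry":0,"rz":0},{"tx":0,"ty":0,"tz":2,"rx":0,"ry":0,"rz":0},{"tx":0,"ty":0,"tz":1,"rx":0,"ry":0,"rz":0},{"tx":0,"ty":0,"tz":0.5,"rx":0,"ry":0,"rz":0},{"tx":0,"ty":0,"tz":0,"rx":0,"ry":0,"rz":0},{"tx":0,"ty":0,"tz":0,"rx":0,"ry":0,"rz":0}]'
python3 - <<'E'
from h import *
b=grab('side'); w=grab('wrist'); a=grab('scene');togo([.503,.354,.104])
cv2.imwrite('pics/c7.png',np.vstack([np.hstack([cv2.resize(b['frame'][300:400,255:355,::-1],(300,300),interpolation=cv2.INTER_CUBIC),cv2.resize(a['frame'][150:250,415:515,::-1],(300,300),interpolation=cv2.INTER_CUBIC)]),cv2.resize(w['frame'][100:300,220:420,::-1],(300,300)).repeat(2,1)]))
E
```

```text
time_s: 10.8
tool_pos: [0.503, 0.3556, 0.1315]
tcp_rot: [179.9, 0.1, -179.9]
ft_force: [0.5, -0.1, -2.1]
grip_width: 0.0145
finger_force: 78.5
at [0.5028 0.3555 0.1311] [ 1.7996e+02  6.0000e-02 -1.7987e+02] tool cm to go [-0.02 -0.15  2.71]
```

View pics/c7.png

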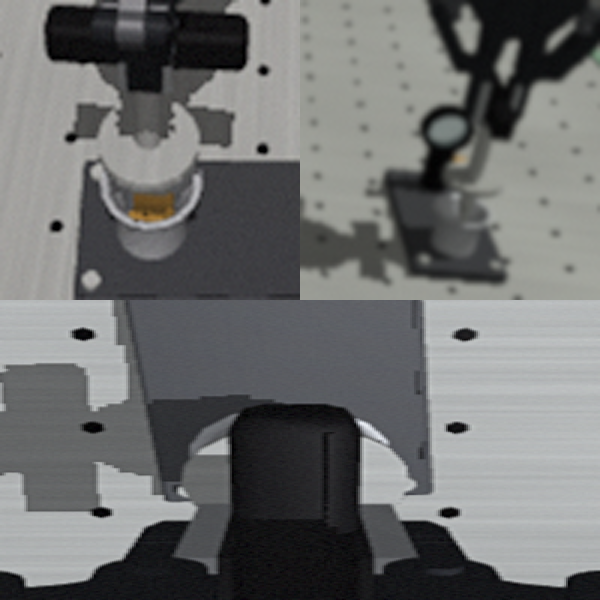

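The blade is inside the well's mouth. The key sits about 1.5 mm too far in y by the readout, so I correct that and feel downward.

```bash
python3 -m jog '[{"tx":0.05,"ty":-0.15,"tz":0,"rx":0,"ry":0,"rz":0},{"tx":0,"ty":0,"tz":0.5,"rx":0,"ry":0,"rz":0},{"tx":0,"ty":0,"tz":0.5,"rx":0,"ry":0,"rz":0},{"tx":0,"ty":0,"tz":0.2,"rx":0,"ry":0,"rz":0},{"tx":0,"ty":0,"tz":0,"rx":0,"ry":0,"rz":0}]'
python3 -m jog '[{"tx":0,"ty":0,"tz":0.2,"rx":0,"ry":0,"rz":0},{"tx":0,"ty":0,"tz":0.2,"rx":0,"ry":0,"rz":0},{"tx":0,"ty":0,"tz":0,"rx":0,"ry":0,"rz":0}]'
```

```text
time_s: 11.58
tool_pos: [0.5019, 0.3537, 0.1178]
tcp_rot: [-180.0, -0.0, -179.9]
ft_force: [-0.9, -0.5, -2.3]
grip_width: 0.0145
finger_force: 78.5
time_s: 11.95
tool_pos: [0.5019, 0.3537, 0.114]
tcp_rot: [-180.0, -0.0, -179.9]
ft_force: [-0.3, -0.1, -2.2]
grip_width: 0.0147
finger_force: 78.5
```

The tip is at about 0.024, already below the slot's top edge with no contact force. I continue down.

```bash
python3 -m jog '[{"tx":0,"ty":0,"tz":0.2,"rx":0,"ry":0,"rz":0},{"tx":0,"ty":0,"tz":0.2,"rx":0,"ry":0,"rz":0},{"tx":0,"ty":0,"tz":0.2,"rx":0,"ry":0,"rz":0},{"tx":0,"ty":0,"tz":0,"rx":0,"ry":0,"rz":0}]'
python3 -m jog '[{"tx":0,"ty":0,"tz":0.2,"rx":0,"ry":0,"rz":0},{"tx":0,"ty":0,"tz":0.2,"rx":0,"ry":0,"rz":0},{"tx":0,"ty":0,"tz":0,"rx":0,"ry":0,"rz":0}]'
```

```text
time_s: 12.45
tool_pos: [0.5019, 0.3537, 0.1079]
tcp_rot: [-180.0, -0.0, -179.9]
ft_force: [-0.3, -0.2, -2.0]
grip_width: 0.0149
finger_force: 78.5
time_s: 12.82
tool_pos: [0.502, 0.3538, 0.1042]
tcp_rot: [-180.0, -0.0, -179.9]
ft_force: [-0.6, 0.5, -1.5]
grip_width: 0.0151
finger_force: 78.7
```

Almost home. I press on until the collar meets the rim.

```bash
python3 -m jog '[{"tx":0,"ty":0,"tz":0.1,"rx":0,"ry":0,"rz":0},{"tx":0,"ty":0,"tz":0.1,"rx":0,"ry":0,"rz":0},{"tx":0,"ty":0,"tz":0,"rx":0,"ry":0,"rz":0}]'; python3 -c "
from h import *
print(sense()['moment'])"
```

```text
time_s: 13.2
tool_pos: [0.5021, 0.3539, 0.104]
tcp_rot: [180.0, 0.1, -179.9]
ft_force: [-2.4, -0.6, 6.2]
grip_width: 0.0144
finger_force: 79.7
[-0.32029129  0.5954574  -0.0240212 ]
```

Contact came at z = 0.104 (+8 N), so the collar is on the rim and the blade is fully home. Now I turn clockwise (+rz).

```bash
python3 -m jog '[{"tx":0,"ty":0,"tz":0,"rx":0,"ry":0,"rz":0.1},{"tx":0,"ty":0,"tz":0,"rx":0,"ry":0,"rz":0.1},{"tx":0,"ty":0,"tz":0,"rx":0,"ry":0,"rz":0.1},{"tx":0,"ty":0,"tz":0,"rx":0,"ry":0,"rz":0.1},{"tx":0,"ty":0,"tz":0,"rx":0,"ry":0,"rz":0.1},{"tx":0,"ty":0,"tz":0,"rx":0,"ry":0,"rz":0}]'; python3 -c "
from h import *
print(sense()['moment'])"
python3 -m jog '[{"tx":0,"ty":0,"tz":0,"rx":0,"ry":0,"rz":0.1},{"tx":0,"ty":0,"tz":0,"rx":0,"ry":0,"rz":0.1},{"tx":0,"ty":0,"tz":0,"rx":0,"ry":0,"rz":0.1},{"tx":0,"ty":0,"tz":0,"rx":0,"ry":0,"rz":0.1},{"tx":0,"ty":0,"tz":0,"rx":0,"ry":0,"rz":0}]'; python3 -c "
from h import *
print(sense()['moment'])"
```

```text
time_s: 13.95
tool_pos: [0.503, 0.3544, 0.104]
tcp_rot: [179.8, 0.1, 151.5]
ft_force: [1.7, 1.1, 4.6]
grip_width: 0.0152
finger_force: 79.6
[ 0.11643495 -0.21981533  0.01549846]
time_s: 14.58
tool_pos: [0.5031, 0.3542, 0.104]
tcp_rot: [179.8, 0.0, 128.6]
ft_force: [1.0, -0.4, 6.1]
grip_width: 0.0145
finger_force: 79.7
[ 0.00458224 -0.23856176  0.02488166]
```

```bash
for i in 1; do python3 -m jog '[{"tx":0,"ty":0,"tz":0,"rx":0,"ry":0,"rz":0.08},{"tx":0,"ty":0,"tz":0,"rx":0,"ry":0,"rz":0.08}]'; python3 -c "
from h import *
print(sense()['moment'])"; done
python3 -m jog '[{"tx":0,"ty":0,"tz":0,"rx":0,"ry":0,"rz":0.08},{"tx":0,"ty":0,"tz":0,"rx":0,"ry":0,"rz":0.06}]'; python3 -c "
from h import *
print(sense()['moment'])"
```

```text
time_s: 14.82
tool_pos: [0.5031, 0.354, 0.104]
tcp_rot: [179.8, 0.0, 119.4]
ft_force: [1.2, -0.8, 4.6]
grip_width: 0.0149
finger_force: 79.7
[-0.08114561 -0.21600203  0.14052685]
time_s: 15.08
tool_pos: [0.503, 0.354, 0.104]
tcp_rot: [179.8, -0.0, 111.4]
ft_force: [0.9, -0.4, 5.9]
grip_width: 0.0146
finger_force: 79.7
[-0.19125845 -0.21011529  0.19228339]
```

```bash
python3 -m jog '[{"tx":0,"ty":0,"tz":0,"rx":0,"ry":0,"rz":0.05}]'; python3 -c "
from h import *
print(sense()['moment'])"
python3 -m jog '[{"tx":0,"ty":0,"tz":0,"rx":0,"ry":0,"rz":0.05}]'; python3 -c "
from h import *
print(sense()['moment'])"
python3 -m jog '[{"tx":0,"ty":0,"tz":0,"rx":0,"ry":0,"rz":0.05},{"tx":0,"ty":0,"tz":0,"rx":0,"ry":0,"rz":0}]'; python3 -c "
from h import *
print(sense()['moment'])"
```

```text
time_s: 15.2
tool_pos: [0.503, 0.354, 0.104]
tcp_rot: [179.8, -0.0, 108.5]
ft_force: [1.1, -1.3, 6.5]
grip_width: 0.015
finger_force: 79.7
[-0.1871236  -0.18470018  0.19746221]
time_s: 15.32
tool_pos: [0.503, 0.3539, 0.104]
tcp_rot: [179.8, -0.0, 105.7]
ft_force: [0.8, -0.0, 5.0]
grip_width: 0.0148
finger_force: 79.7
[-0.17550827 -0.19437806  0.20564408]
time_s: 15.58
tool_pos: [0.503, 0.354, 0.1041]
tcp_rot: [179.8, -0.0, 102.9]
ft_force: [1.2, -0.8, 6.4]
grip_width: 0.0147
finger_force: 79.7
[-0.15329216 -0.14228846  0.07360812]
```

```bash
for i in 1; do python3 -m jog '[{"tx":0,"ty":0,"tz":0,"rx":0,"ry":0,"rz":0.05},{"tx":0,"ty":0,"tz":0,"rx":0,"ry":0,"rz":0.03}]'; python3 -c "
from h import *
print(sense()['moment'])
a=grab('side');cv2.imwrite('pics/c8.png',cv2.resize(a['frame'][290:400,240:360,::-1],(600,550)))"; done
python3 -m jog '[{"tx":0,"ty":0,"tz":0,"rx":0,"ry":0,"rz":0.05},{"tx":0,"ty":0,"tz":0,"rx":0,"ry":0,"rz":0.0}]'; python3 -c "
from h import *
print(sense()['moment'])"
```

```text
time_s: 15.82
tool_pos: [0.5031, 0.3539, 0.104]
tcp_rot: [179.8, -0.0, 98.3]
ft_force: [0.9, -1.1, 5.1]
grip_width: 0.0146
finger_force: 79.9
[-0.29370793 -0.19961183  0.54276816]
time_s: 16.12
tool_pos: [0.5031, 0.3539, 0.104]
tcp_rot: [179.8, -0.0, 95.5]
ft_force: [1.8, -0.5, 5.6]
grip_width: 0.0149
finger_force: 79.9
[-0.33718131 -0.29194535  0.5660889 ]
```

The torque jumped to 0.55 N m, so the screw is on its hard stop. I ease the twist, open partly, retreat straight up, and check.

```bash
python3 -m jog '[{"tx":0,"ty":0,"tz":0,"rx":0,"ry":0,"rz":-0.04},{"tx":0,"ty":0,"tz":-0.03,"rx":0,"ry":0,"rz":0}]'
python3 -m jog '[{"tx":0,"ty":0,"tz":0,"rx":0,"ry":0,"rz":0},{"tx":0,"ty":0,"tz":0,"rx":0,"ry":0,"rz":0},{"tx":0,"ty":0,"tz":0,"rx":0,"ry":0,"rz":0},{"tx":0,"ty":0,"tz":0,"rx":0,"ry":0,"rz":0},{"tx":0,"ty":0,"tz":0,"rx":0,"ry":0,"rz":0}]' 0.0
python3 -m jog '[{"tx":0,"ty":0,"tz":-0.5,"rx":0,"ry":0,"rz":0},{"tx":0,"ty":0,"tz":-1,"rx":0,"ry":0,"rz":0},{"tx":0,"ty":0,"tz":-2,"rx":0,"ry":0,"rz":0},{"tx":0,"ty":0,"tz":-3,"rx":0,"ry":0,"rz":0},{"tx":0,"ty":0,"tz":-4,"rx":0,"ry":0,"rz":0},{"tx":0,"ty":0,"tz":-4,"rx":0,"ry":0,"rz":0},{"tx":0,"ty":0,"tz":0,"rx":0,"ry":0,"rz":0},{"tx":0,"ty":0,"tz":0,"rx":0,"ry":0,"rz":0}]'
python3 - <<'E'
from h import *
b=grab('side'); w=grab('wrist'); a=grab('scene')
g=(w['frame'].max(2)<50).astype(np.uint8)
for c in cv2.findContours(g,0,2)[0]:
    if cv2.contourArea(c)>300: 
        r=cv2.minAreaRect(c); bx=cv2.boxPoints(r); print('wrist',r)
        l=sorted(range(3),key=lambda i:0); 
        e=[(bx[i]+bx[(i+1)%4])/2 for i in range(4)]
        for i in(0,1):
            p,q=ray(w,*e[i],.132),ray(w,*e[i+2],.132); print(np.linalg.norm(p-q).round(4),np.degrees(np.arctan2(*(q-p)[1::-1])).round(1),((p+q)/2).round(4))
def proj(d,X): x=d['K']@(d['R']@np.array(X)+d['t']); return x[:2]/x[2]
print('expected bar px side',proj(b,[.5025,.354,.121]))
f=b['frame'][290:400,240:380]; g=(f.max(2)<50).astype(np.uint8)
for c in cv2.findContours(g,0,2)[0]:
    if cv2.contourArea(c)>60: r=cv2.boundingRect(c); print('side',r[0]+240,r[1]+290,r[2:],cv2.minAreaRect(c))
print(sense()['ft_force'])
E
```

```text
time_s: 16.38
tool_pos: [0.5031, 0.3539, 0.104]
tcp_rot: [179.8, -0.0, 97.8]
ft_force: [2.6, -0.4, 5.5]
grip_width: 0.0149
finger_force: 79.6
time_s: 17.0
tool_pos: [0.502, 0.3538, 0.1024]
tcp_rot: [-180.0, 0.0, 97.6]
ft_force: [0.0, 0.8, -0.6]
grip_width: 0.0429
finger_force: 0.0
time_s: 18.0
tool_pos: [0.5021, 0.3538, 0.2482]
tcp_rot: [180.0, -0.0, 97.6]
ft_force: [-0.6, 0.5, -0.3]
grip_width: 0.0425
finger_force: 0.0
wrist ((612.984619140625, 321.62310791015625), (56.68387222290039, 36.46621322631836), 7.125016689300537)
0.0509 -0.3 [0.7714 0.2731 0.132 ]
0.0363 -75.8 [0.7714 0.2728 0.132 ]
wrist ((319.5, 319.0), (160.0, 639.0), 90.0)
0.1597 -82.3 [0.5189 0.2363 0.132 ]
0.5544 -172.4 [0.518  0.2418 0.132 ]
wrist ((632.0, 207.0), (14.0, 38.0), 0.0)
0.0111 7.6 [0.7494 0.375  0.132 ]
0.0322 -69.0 [0.7494 0.3748 0.132 ]
wrist ((529.5635986328125, 190.76895141601562), (80.21675872802734, 31.608415603637695), 27.897268295288086)
0.0673 -19.0 [0.6657 0.3769 0.132 ]
0.0238 -101.8 [0.6653 0.3769 0.132 ]
wrist ((230.05885314941406, 171.76470947265625), (34.92512893676758, 46.081764221191406), 14.03624439239502)
0.0265 -6.9 [0.4327 0.3612 0.132 ]
0.0366 -99.8 [0.4326 0.3609 0.132 ]
wrist ((317.1266174316406, 188.98707580566406), (103.78927612304688, 34.086708068847656), 75.42578887939453)
0.0831 -68.2 [0.5014 0.355  0.132 ]
0.0266 -157.4 [0.5008 0.3565 0.132 ]
expected bar px side [304.36328892 326.16718027]
side 358 333 (20, 50) ((128.17568969726562, 67.4459457397461), (18.577085494995117, 49.81289291381836), 9.462322235107422)
side 294 297 (23, 62) ((66.0, 37.000003814697266), (62.0206184387207, 16.203584671020508), 77.90524291992188)
[ 0.25479309 -1.17720794  0.03426302]
```

Checks: the bar's centre is at (0.501, 0.355), over the well, at the fully-home height (83 mm long at z = 0.132). Its yaw is −68°, about where the hard stop plus blade play should leave it, and the robot touches nothing. Handing in.

```bash
python3 -c "
from station import *
print(close_job())"
```

```text
the job is handed in; nothing more can be done
None
```

I've handed the job in: the larger key stands upright in the round-lens carrier's screw, its blade fully home and the screw turned clockwise to its stop. I never touched the small key; both red look-alikes tipped over on their own before the arm reached them. The hand-in gave no verdict, so this rests on my own torque and camera checks.

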